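# Start a timed test on the reader

### The job

Start the timed test by touch alone: press the green end of the white reader's rocker switch fully down to switch the reader on, then push its blue-fronted tray fully home, then press the green start key of the blue timer on the bench all the way down and let it up again. Only press and push: leave both timers lying where they are, do not press the blue timer's red key or any key of the orange timer, and leave everything else on the bench undisturbed.

Things in the scene. Friction and masses are not known exactly. Their poses are not given: they have to be found in the camera images.
- reader: white test reader fixed to the bench, 180 (x) x 200 (y) x 80 mm high, with a blue screen on top; origin at the centre of its underside, its front (tray side) faces its own -x, z up. The rocker switch is on its top (pivot at x = -50, y = +66, z = 89.5 mm); the tray comes out at the middle of its front
- rocker (a joint): the reader's on/off rocker switch, a see-saw paddle 48 (along the reader's x) x 24 x 6 mm, green on the end towards the reader's front, black on the other. 0 rad: off, the green end stands up; 0.4 rad: on, the green end is fully down and the black end up. It takes about 2 to 5 N on the green end (0.035 N m of friction about its pivot) and stays where it is left
- rocker_green (a point): middle of the upper face of the rocker's green end, 16 mm from the pivot; moves with the rocker, about 96 mm above the bench when off, 89 mm when on
- tray (a joint): the reader's cassette tray, which slides along the reader's x: 0 m fully home, up to 0.045 m out; it slides against about 3 N of friction, stops hard at 0 and stays where it is left. A white cassette is fixed on it
- tray_front (a point): centre of the outer face of the tray's blue front plate, which is upright, 90 mm wide (y), 30 mm high (25 to 55 mm above the bench) and 12 mm thick; push it along the reader's +x. When home the plate's outer face is 17 mm in front of the reader's case
- timer_blue: blue bench timer lying loose and flat on the bench, face up, 76 (x) x 68 (y) x 21 mm high, 0.16 kg, display on its +x half, two round keys on its -x half; origin at the centre of its underside, z up; the key centres lie at x = -21 mm, y = +19 mm (green) and y = -19 mm (red), their tops 27 mm above the bench
- timer_blue_start (a joint): green start key of the blue timer: 0 m up, 0.004 m fully pressed (straight down); a spring of 1.2 N at the top, 4 N fully down, returns it
- timer_blue_start_top (a point): centre of the top of the blue timer's green start key, 20 mm across, standing 6 mm above the timer's case
- timer_blue_clear (a joint): red clear key of the blue timer: 0 m up, 0.004 m fully pressed; same spring
- timer_orange: orange bench timer lying loose and flat on the bench, face up, 76 (x) x 68 (y) x 21 mm high, 0.16 kg, display on its +x half, two round keys on its -x half; origin at the centre of its underside, z up; the key centres lie at x = -21 mm, y = +19 mm (green) and y = -19 mm (red), their tops 27 mm above the bench
- timer_orange_start (a joint): green start key of the orange timer: 0 m up, 0.004 m fully pressed (straight down); a spring of 1.2 N at the top, 4 N fully down, returns it
- timer_orange_start_top (a point): centre of the top of the orange timer's green start key, 20 mm across, standing 6 mm above the timer's case
- timer_orange_clear (a joint): red clear key of the orange timer: 0 m up, 0.004 m fully pressed; same spring
- red_cup: red open plastic cup, 72 mm across, 58 mm high, origin at the centre of its underside
- dropper: small white dropper bottle, 28 mm across, 58 mm high, origin at the centre of its underside
- kit_box: white box with a red band, 60 x 100 x 50 mm high, origin at the centre of its underside
- pen: dark pen with a blue end, 130 mm long (its x) and 10 mm thick, origin at the middle of its underside
- jar: clear jar with an orange cap, 52 mm across, 65 mm high, origin at the centre of its underside
- cassette: loose white test cassette, 70 (x) x 22 x 6 mm, origin at the centre of its underside
Mind the look-alikes: they are no part of the job. There is more than one size of the timer_blue; the one meant has the size given above.

How it is judged (in metres and radians):
On the way, in this order (a step that is already met when the one before it is completed fails the run):
1. the rocker's green end is pressed down (reader on) while the tray is still out (value of joint rocker above 0.3 rad and value of joint tray above 0.012 m), for 0.1 s.
2. the tray is pushed fully home, the reader still on (value of joint tray below 0.003 m and value of joint rocker above 0.3 rad), for 0.1 s.
3. the green start key of the blue timer is pressed down, the reader on and the tray home (all of step 2 and value of joint timer_blue_start above 0.003 m), for 0.05 s.
At the end, for the whole second after the job is handed in: Rocker on (over 0.3 of 0.4 rad), tray home (within 3 mm), the blue timer's keys up again (within 1 mm), both timers at rest flat on the bench within 20 mm of where they lay, and all bystanders within 20 mm of where they stood (all of step 2 and value of joint each of timer_blue_start, timer_blue_clear below 0.001 m and height (world z) of each of timer_blue, timer_orange below 0.005 m and distance of each of timer_blue, timer_orange, red_cup, dropper, kit_box, pen, jar, cassette from where it was at the start of the episode below 0.02 m and linear speed of each of timer_blue, timer_orange below 0.02 m/s); the robot touches nothing.
It fails at once if the tray is pushed in before the reader is switched on (value of joint tray below 0.012 m and value of joint rocker below 0.3 rad).
It fails at once if the blue timer's start key is pressed before the tray is home (value of joint timer_blue_start above 0.0025 m and value of joint tray above 0.004 m).
It fails at once if the blue timer's red key or a key of the orange timer is pressed (value of joint any of timer_blue_clear, timer_orange_start, timer_orange_clear above 0.002 m).
It fails at once if a timer is lifted off the bench (8 mm), tipped or carried off (20 mm) (height (world z) of any of timer_blue, timer_orange above 0.008 m or distance of any of timer_blue, timer_orange from where it was at the start of the episode above 0.02 m or angle between any of timer_blue, timer_orange's own z axis and vertical above 0.2 rad).
It fails at once if a bystander is moved by more than 20 mm or knocked over (distance of any of red_cup, dropper, kit_box, pen, jar, cassette from where it was at the start of the episode above 0.02 m or angle between any of red_cup, dropper, jar's own z axis and vertical above 0.4 rad).
It also fails if it takes over 58 s, if anything falls off the work surface, if the arm or the gripper's body presses on something with over 40 N, if the wrist force passes 120 N, or if a joint passes its speed limit or range.

### The arm

A 6-joint arm with a two-finger parallel gripper is mounted at the origin on the work surface. World frame = base frame: x ahead of the robot, y to its left, z up, the work surface at z = 0. Lengths are in m, angles in degrees, forces in N, time in s.
With the tool pointing down it reaches from about 0.35 to 0.875 m from the base axis. Payload 4.2 kg.
Tool frame: the origin (TCP) lies midway between the tips of the shut fingers; the grasp point (between the pads) lies 19 mm behind it; z points along the fingers, y is the line along which they close (so a half turn about z gives the same grasp; the last joint's range is limited). The gripper opens to 87 mm and grips with 3 to 60 N. Pads are 19 mm wide; open, the fingers measure 117 mm over their backs; the gripper's body (75 mm by 190 mm) begins 51 mm behind the grasp point.
Start: joints at [-52.907, 22.042, 0.453, 0, -68.411, -14.817], TCP at [0.237, -0.578, 0.223] pointing down, gripper open.
Joint ranges: [-179.83, 179.83], [-69.29, 118.12], [-61.27, 80.66], [-181.25, 117.63], [-171.15, -9.14], [-177.46, 177.46]. Speed limits (degrees/s): [159.86, 159.86, 180, 180, 180, 180].

### API

Orientations are given as a 3x3 rotation matrix whose columns are the frame's x, y, z axes.
In Python, from station import sense, capture, finish_job, silhouettes, landmark_of gives the robot as it stands.
- The arm moves only by the tool step_arm, never from a script. Its arguments are lists of equal length, an entry for each row: "linear": the shift along the tool's x, y, z in mm, a list of three; "delta_rot": the turn, a rotation vector about the tool's x, y, z in rad, a list of three; "grip": the finger opening in mm, from 0 to 87. A call has 1 to 10 rows; each row shifts and turns the commanded pose from where the row before left it, along the tool's axes as they then stand; what a row does not reach is not made up. A row lasts 1/8 s, in which the tool goes at most 62.5 mm and 10.7 degrees, less where a joint would pass 70% of its speed; a pose out of reach is approached as far as the arm can. A call with a gripper value outside its range is refused whole. The fingers move at their own pace and stop on an object; the grip force is fixed at half the most. Time passes only in rows, so rows that do not move let the fingers close. It gives the time, the measured TCP pose, the force, the opening and the grip force at its end, in the units of the state.
- sense(): the state, without advancing time (a new reading comes with each control period).
- capture(name): name is "scene" or "top"; returns a dict with "img" (420x560x3 uint8, red, green, blue), "fx", "fy", "cx", "cy" (pixels), "k1" (the pictures are not rectified: a ray, as slopes to the right and down, at radius r is drawn at 1 + k1 r^2 times it, then the intrinsics apply), "world_to_cam" (4x4, takes a point from world to camera coordinates). Camera axes: x right, y up, looking along -z (the intrinsics and any distortion apply to the point x, -y, -z); pixel columns grow to the right and rows downward; lengths in m; the calibration is good to about 2 mm. A picture is of the moment at which its call begins. There is no depth.
- finish_job(): hands the job in; it is judged then, once.
Trained networks look in the newest picture that a camera, given by its name, has taken for a name from the list of things; names that differ only in an ending like _2 or _b are one class to them, and where a whole thing is asked for, a point or a joint stands for the part that bears it (a point fixed in the world has none). Each returns a list of dicts, best first, with "score" (0 to 1); they miss things now and then, are a little off and sometimes report something else, mostly with a low value. They report only what shows in the picture. A call takes as long as a camera call. They do not tell look-alikes from the thing itself.
- silhouettes(camera, label): "mask" (420x560 bool, what is visible of it) and "point" ([column, row] in pixels, amid what is visible of it).
- landmark_of(camera, label): "point" ([column, row] in pixels: a listed point, or the origin of a listed thing).
The state is a dict: "time_s": time; "joints": joint angles; "joint_velocities": joint speeds; "effort": joint torques, N m; "tcp_pos": TCP position; "ee_rot": TCP orientation; "wrist_force": force on the tool from outside, world axes, zero at the start; "moment": the same for the moment, N m; "gripper_width": opening from 0.0 (shut) to 1.0 (fully open); "gripper_force": force on a finger pad.
Only numpy, scipy, OpenCV 4.12 (cv2) and the standard library are available. Lean on these libraries where they do the work, as an engineer would, in place of code of your own. Each camera call takes 0.05 s, during which the arm holds its last target. There are 200 camera calls.

## Working session

There is one attempt and no reset: what is moved stays moved. The work goes in short steps, Python scripts to look and compute and a tool call to move; the robot and the scene stay as the last step left them, time stands still between calls to the robot, and variables do not carry over. Pictures are saved under pics/ and viewed, at most 10 in all, crops included, and the job is handed in when it is done.

Besides the shell and the picture viewer there is one more tool, called after ">>>" by a JSON object that holds its "op" and its "data", one argument or row to a line. step_arm: Moves the arm, as the interface text tells. Its arguments: {"type":"object","properties":{"linear":{"type":"array"},"delta_rot":{"type":"array"},"grip":{"type":"array"}},"required":["linear","delta_rot","grip"]}

```bash
mkdir -p pics; cat > h.py <<'E'
import numpy as np, cv2
from station import sense, capture, finish_job, silhouettes, landmark_of
def ray(c,p):
    K=np.array([[c['fx'],0,c['cx']],[0,c['fy'],c['cy']],[0,0,1.]])
    x,y=cv2.undistortPoints(np.array([[p]],float),K,np.array([c['k1'],0,0,0.]))[0,0]
    W=np.array(c['world_to_cam']);R=W[:3,:3];o=-R.T@W[:3,3]
    return o,R.T@np.array([x,-y,-1])
def atz(c,p,z):
    o,d=ray(c,p);return o+d*(z-o[2])/d[2]
def tri(c1,p1,c2,p2):
    o1,d1=ray(c1,p1);o2,d2=ray(c2,p2)
    s=np.linalg.lstsq(np.c_[d1,-d2],o2-o1,rcond=None)[0]
    a,b=o1+d1*s[0],o2+d2*s[1];return (a+b)/2,np.linalg.norm(a-b)
def save(c,n,box=None,s=1):
    im=c['img'][:,:,::-1]
    if box: im=im[box[1]:box[3],box[0]:box[2]]
    cv2.imwrite('pics/'+n,cv2.resize(im,None,fx=s,fy=s,interpolation=cv2.INTER_CUBIC))
E
python3 - <<'E'
from h import *
C={n:capture(n) for n in('scene','top')}
for n in C: save(C[n],n+'0.png')
Z=dict(rocker_green=.096,tray_front=.04,timer_blue_start_top=.027,timer_orange_start_top=.027,timer_blue=0,timer_orange=0,reader=0,red_cup=0,dropper=0,kit_box=0,pen=0,jar=0,cassette=0)
for l,z in Z.items():
  for n in C:
    for d in landmark_of(n,l)[:4]: print(l,n,round(d['score'],2),np.round(d['point']),np.round(atz(C[n],d['point'],z),3))
s=sense();print(s['time_s'],s['ee_rot'],s['tcp_pos'])
E
```

```text
rocker_green scene 0.87 [321. 276.] [0.581 0.19  0.096]
rocker_green top 0.66 [181. 166.] [0.584 0.184 0.096]
tray_front scene 0.91 [307. 258.] [0.51  0.112 0.04 ]
tray_front top 0.87 [220. 211.] [0.5   0.108 0.04 ]
timer_blue_start_top scene 0.54 [308. 219.] [0.384 0.024 0.027]
timer_blue_start_top scene 0.52 [260. 183.] [ 0.345 -0.17   0.027]
timer_blue_start_top scene 0.47 [211. 196.] [ 0.475 -0.228  0.027]
timer_blue_start_top scene 0.2 [153. 246.] [ 0.694 -0.185  0.027]
timer_blue_start_top top 0.61 [379. 228.] [ 0.461 -0.238  0.027]
timer_blue_start_top top 0.57 [257. 266.] [0.382 0.027 0.027]
timer_blue_start_top top 0.53 [344. 283.] [ 0.343 -0.157  0.027]
timer_orange_start_top scene 0.39 [252. 222.] [ 0.483 -0.074  0.027]
timer_orange_start_top top 0.54 [304. 215.] [ 0.493 -0.077  0.027]
timer_blue scene 0.61 [304. 223.] [0.377 0.008 0.   ]
timer_blue scene 0.58 [199. 200.] [ 0.485 -0.266  0.   ]
timer_blue scene 0.57 [268. 188.] [ 0.318 -0.163  0.   ]
timer_blue top 0.9 [384. 222.] [ 0.48  -0.257  0.   ]
timer_blue top 0.87 [274. 278.] [ 0.357 -0.009  0.   ]
timer_blue top 
[... 408 characters left out ...]
]
dropper scene 0.77 [156. 242.] [ 0.665 -0.218  0.   ]
dropper top 0.51 [360. 148.] [ 0.657 -0.212  0.   ]
kit_box scene 0.69 [134. 226.] [ 0.665 -0.306  0.   ]
kit_box top 0.56 [400. 143.] [ 0.669 -0.308  0.   ]
pen scene 0.43 [226. 172.] [ 0.336 -0.313  0.   ]
pen top 0.9 [412. 282.] [ 0.344 -0.312  0.   ]
jar scene 0.68 [421. 282.] [0.37  0.319 0.   ]
jar top 0.64 [125. 271.] [0.374 0.323 0.   ]
cassette scene 0.75 [338. 252.] [0.409 0.132 0.   ]
cassette top 0.64 [212. 257.] [0.404 0.129 0.   ]
1.4 [[-9.25353919e-01 -3.79104372e-01 -1.61236031e-05]
 [-3.79104372e-01  9.25353919e-01 -2.38658488e-05]
 [ 2.39676870e-05 -1.59718283e-05 -1.00000000e+00]] [ 0.23693326 -0.57832238  0.22256689]
```

View pics/scene0.png

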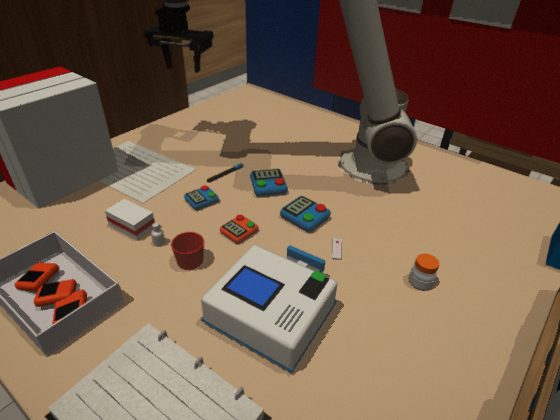

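View pics/top0.png

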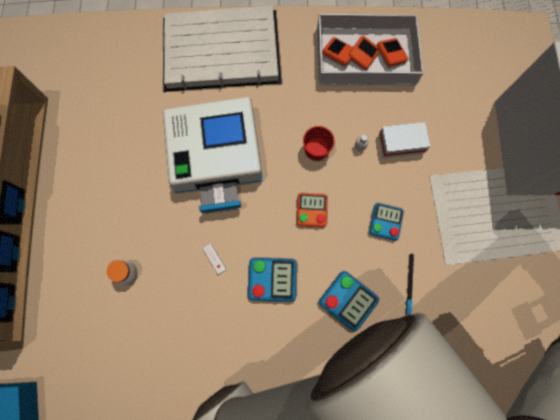

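The scene shows three blue timers on the bench: top (273,280), (349,299) and (387,222). The first two look larger than the third. I'll measure each one, along with the reader's yaw.

```bash
python3 - <<'E'
from h import *
C={n:capture(n) for n in('scene','top')}
def rect(n,l,z):
  for d in silhouettes(n,l)[:4]:
    v,u=np.nonzero(d['mask'])
    P=np.array([atz(C[n],(a,b),z)[:2] for a,b in zip(u,v)])*1000
    r=cv2.minAreaRect(P.astype(np.float32)); print(l,n,round(d['score'],2),np.round(d['point']),np.round(r[0]),np.round(r[1],1),round(r[2],1))
for l in('timer_blue','timer_orange'): rect('top',l,.015);rect('scene',l,.015)
rect('top','reader',.08)
# key separations
im=C['top']['img'];hsv=cv2.cvtColor(im,cv2.COLOR_RGB2HSV)
for nm,m in(('g',cv2.inRange(hsv,(45,120,60),(75,255,255))),('r',cv2.inRange(hsv,(172,120,90),(180,255,255))|cv2.inRange(hsv,(0,190,120),(4,255,255)))):
  n,_,st,ce=cv2.connectedComponentsWithStats(m)
  for s,c in zip(st[1:],ce[1:]):
    if 15<s[4]<400: print(nm,s[4],np.round(c,1),np.round(atz(C['top'],c,.027),4))
L={l:tri(C['scene'],landmark_of('scene',l)[0]['point'],C['top'],landmark_of('top',l)[0]['point']) for l in('rocker_green','tray_front')}
print(L)
save(C['top'],'crop_t.png',(235,185,425,335),4)
E
```

```text
timer_blue top 0.94 [386. 220.] [ 480. -259.] [70.6 79.8] 75.4
timer_blue top 0.85 [271. 281.] [354.  -4.] [105.6  97.6] 87.3
timer_blue top 0.73 [378. 226.] [ 466. -237.] [17.9 18.4] 87.0
timer_blue scene 0.93 [266. 183.] [ 310. -168.] [135.7  90.7] 51.0
timer_blue scene 0.88 [304. 215.] [354.  -3.] [114.3 112.9] 87.6
timer_blue scene 0.67 [201. 195.] [ 486. -255.] [92.9 77.7] 74.7
timer_blue scene 0.63 [189. 250.] [ 646. -128.] [124.7  67.2] 47.3
timer_orange top 0.68 [219. 200.] [536. 114.] [62.5 90.3] 4.6
timer_orange top 0.61 [314. 210.] [507. -95.] [66.5 74. ] 86.6
timer_orange scene 0.97 [237. 229.] [514. -90.] [77.3 81.3] 84.8
reader top 0.79 [213. 145.] [616. 121.] [248.4 198.4] 7.7
g 117 [181.6 168.8] [0.6008 0.1978 0.027 ]
g 46 [303.  217.2] [ 0.4872 -0.0732  0.027 ]
g 50 [377.2 227.3] [ 0.4635 -0.235   0.027 ]
g 108 [258.9 265.8] [0.3819 0.0234 0.027 ]
g 108 [346.5 281.9] [ 0.3458 -0.1633  0.027 ]
r 231 [315.7 148.6] [ 0.6457 -0.1052  0.027 ]
r 29 [320.2 219.3] [ 0.4824 -0.1107  0.027 ]
r 44 [394.5 231.8] [ 0.4531 -0.2729  0.027 ]
r 108 [257.6 290.6] [0.3292 0.0262 0.027 ]
r 102 [331.6 302. ] [ 0.3039 -0.1301  0.027 ]
{'rocker_green': (array([ 0.47835846,  0.00297026, -0.06203724]), np.float64(0.21407049082590557)), 'tray_front': (array([0.50292802, 0.10788258, 0.03316137]), np.float64(0.00332579574270037))}
```

View pics/crop_t.png

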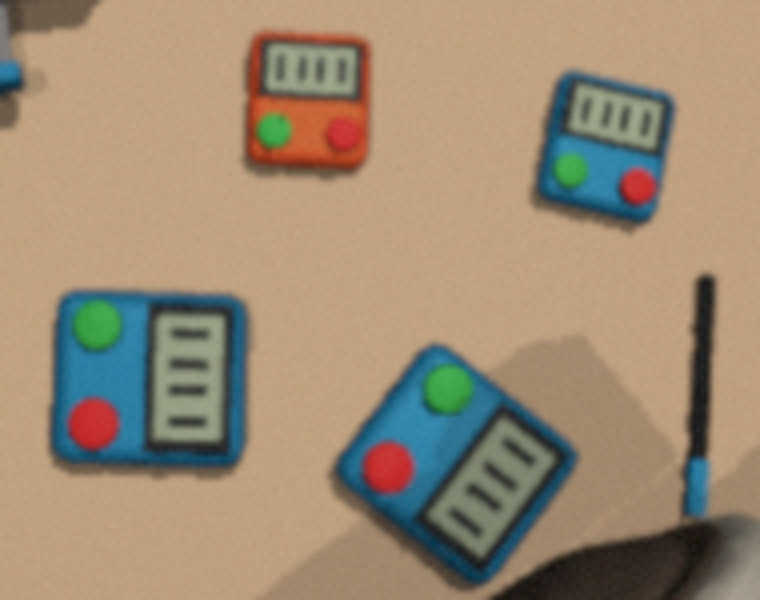

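Candidates by top pixel: (273,280) and (349,299) have key spacings of about 53 mm and cases of about 100 mm. (387,222) has 39 mm spacing and a 71 x 80 mm case, so it is the 76x68 timer with 38 mm key spacing. The crop confirms this. Its green key is at (0.463,-0.236), and the reader's yaw is about 7°.

I'll turn the tool and head to the rocker with the fingers shut.

>>> {"op": "step_arm", "data": {
  "linear": [
    [0,0,0],
    [0,0,0],
    [-25,42,0],
    [-25,42,0],
    [-25,42,0],
    [-25,42,0],
    [-25,42,0],
    [-25,42,0],
    [-25,42,0],
    [-25,42,0]
  ],
  "delta_rot": [
    [0,0,0.134],
    [0,0,0.133],
    [0,0,0],
    [0,0,0],
    [0,0,0],
    [0,0,0],
    [0,0,0],
    [0,0,0],
    [0,0,0],
    [0,0,0]
  ],
  "grip": [0,0,0,0,0,0,0,0,0,0]
}}

```text
time_s: 3.2
tcp_pos: [0.3952, -0.2191, 0.2229]
ee_rot: [[-0.993, -0.122, 0.001], [-0.122, 0.993, -0.0], [-0.001, -0.0, -1.0]]
wrist_force: [1.6, -0.5, 0.1]
gripper_width: 0.021
gripper_force: 0.0
```

>>> {"op": "step_arm", "data": {
  "linear": [
    [-25,42,0],
    [-25,42,0],
    [-25,42,0],
    [-25,42,0],
    [-25,42,0],
    [-25,42,0],
    [-25,42,0],
    [-25,42,0],
    [-20,30,0],
    [0,0,0]
  ],
  "delta_rot": [
    [0,0,0],
    [0,0,0],
    [0,0,0],
    [0,0,0],
    [0,0,0],
    [0,0,0],
    [0,0,0],
    [0,0,0],
    [0,0,0],
    [0,0,0]
  ],
  "grip": [0,0,0,0,0,0,0,0,0,0]
}}

```text
time_s: 4.45
tcp_pos: [0.5692, 0.1716, 0.2218]
ee_rot: [[-0.992, -0.124, -0.0], [-0.124, 0.992, -0.0], [0.0, -0.0, -1.0]]
wrist_force: [-0.5, -0.7, 0.2]
gripper_width: 0.008
gripper_force: 0.0
```

>>> {"op": "step_arm", "data": {
  "linear": [
    [-9,13,30],
    [0,0,40],
    [0,0,32],
    [0,0,0]
  ],
  "delta_rot": [
    [0,0,0],
    [0,0,0],
    [0,0,0],
    [0,0,0]
  ],
  "grip": [0,0,0,0]
}}

```text
time_s: 4.95
tcp_pos: [0.574, 0.1818, 0.1182]
ee_rot: [[-0.993, -0.121, -0.006], [-0.121, 0.993, -0.003], [0.006, -0.002, -1.0]]
wrist_force: [0.3, -0.3, -0.4]
gripper_width: 0.005
gripper_force: 0.0
```

```bash
python3 - <<'E'
from h import *
C={n:capture(n) for n in('scene','top')}
save(C['scene'],'s1.png',(200,160,400,360),3)
print(sense()['tcp_pos'])
for n in C:
  for l,z in(('rocker_green',.096),('tray_front',.04)):
    for d in landmark_of(n,l)[:1]: print(l,n,round(d['score'],2),np.round(d['point']),np.round(atz(C[n],d['point'],z),3))
E
```

```text
[0.57655336 0.1832106  0.12179265]
rocker_green scene 0.66 [319. 275.] [0.581 0.185 0.096]
tray_front scene 0.69 [306. 257.] [0.508 0.107 0.04 ]
tray_front top 0.56 [221. 208.] [0.506 0.105 0.04 ]
```

View pics/s1.png

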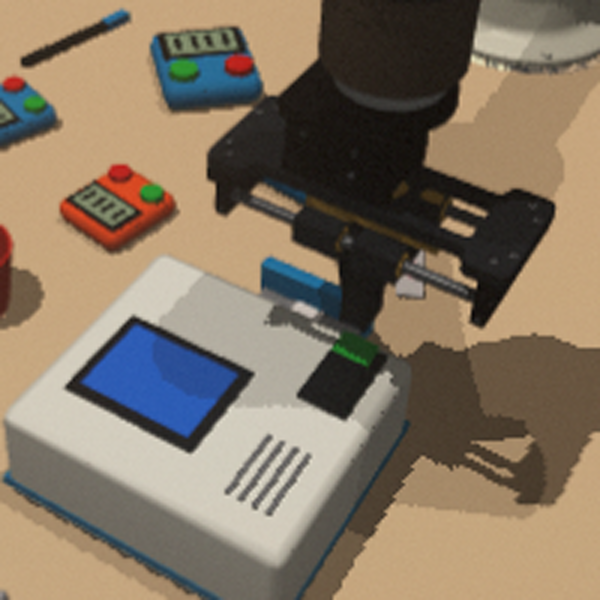

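The tip stands just above the green end (crop 355,348), slightly towards its outer edge. I'll shift it about 2 mm and press down slowly.

>>> {"op": "step_arm", "data": {
  "linear": [
    [-2,2,10],
    [0,0,10],
    [0,0,5],
    [0,0,4],
    [0,0,2],
    [0,0,2],
    [0,0,0]
  ],
  "delta_rot": [
    [0,0,0],
    [0,0,0],
    [0,0,0],
    [0,0,0],
    [0,0,0],
    [0,0,0],
    [0,0,0]
  ],
  "grip": [0,0,0,0,0,0,0]
}}

```text
time_s: 6.12
tcp_pos: [0.5768, 0.1854, 0.0908]
ee_rot: [[-0.992, -0.123, -0.001], [-0.123, 0.992, -0.001], [0.001, -0.001, -1.0]]
wrist_force: [-9.1, -1.3, 17.3]
gripper_width: 0.003
gripper_force: 9.5
```

>>> {"op": "step_arm", "data": {
  "linear": [
    [0,0,-5],
    [0,0,-40],
    [50,0,-20],
    [50,0,0]
  ],
  "delta_rot": [
    [0,0,0],
    [0,0,0],
    [0,0,0],
    [0,0,0]
  ],
  "grip": [0,0,0,0]
}}

```text
time_s: 6.62
tcp_pos: [0.4787, 0.1742, 0.1538]
ee_rot: [[-0.993, -0.121, 0.004], [-0.121, 0.993, 0.002], [-0.004, 0.002, -1.0]]
wrist_force: [0.2, 0.5, 0.3]
gripper_width: 0.005
gripper_force: 0.0
```

```bash
python3 - <<'E'
from h import *
C={n:capture(n) for n in('scene','top')}
save(C['scene'],'s2.png',(260,220,380,320),5)
print(sense()['tcp_pos'])
for n in C:
  for l,z in(('rocker_green',.089),('tray_front',.04)):
    for d in landmark_of(n,l)[:1]: print(l,n,round(d['score'],2),np.round(d['point']),np.round(atz(C[n],d['point'],z),3))
E
```

```text
[0.47383557 0.1719243  0.152282  ]
rocker_green scene 0.8 [319. 275.] [0.574 0.182 0.089]
rocker_green top 0.66 [310. 213.] [ 0.484 -0.084  0.089]
tray_front top 0.83 [222. 211.] [0.5   0.103 0.04 ]
```

View pics/s2.png

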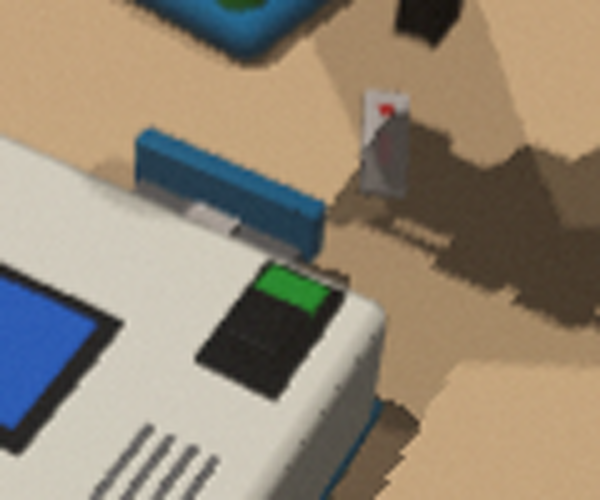

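```bash
python3 - <<'E'
import cv2,numpy as np
a=cv2.imread('pics/scene0.png')[260:310,290:350]
b=cv2.resize(cv2.imread('pics/s2.png'),(120,100),interpolation=cv2.INTER_AREA)[40:90,30:90]
cv2.imwrite('pics/cmp.png',cv2.resize(np.hstack([a,b]),None,fx=6,fy=6,interpolation=cv2.INTER_CUBIC))
E
```

```text
(no output)
```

View pics/cmp.png

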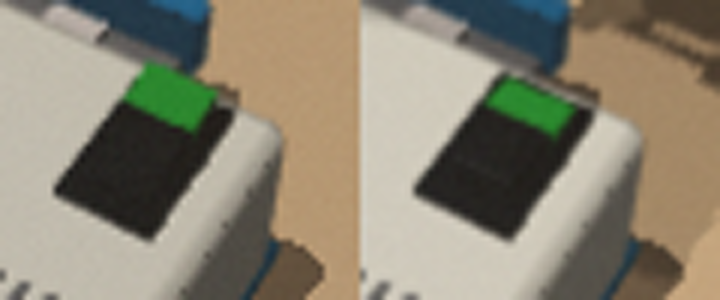

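The green end has gone from standing up (left) to down (right), so the reader is on. Next is the tray.

>>> {"op": "step_arm", "data": {
  "linear": [
    [10,-35,0],
    [0,-31,20],
    [0,0,45],
    [0,0,40],
    [0,0,12],
    [0,0,0],
    [0,0,0]
  ],
  "delta_rot": [
    [0,0,0],
    [0,0,0],
    [0,0,0],
    [0,0,0],
    [0,0,0],
    [0,0,0],
    [0,0,0]
  ],
  "grip": [0,0,0,0,0,0,0]
}}

```text
time_s: 7.8
tcp_pos: [0.4779, 0.1076, 0.0368]
ee_rot: [[-0.993, -0.122, 0.003], [-0.122, 0.993, 0.001], [-0.003, 0.001, -1.0]]
wrist_force: [0.3, -0.9, 0.6]
gripper_width: 0.004
gripper_force: 0.0
```

>>> {"op": "step_arm", "data": {
  "linear": [
    [-10,0,0],
    [-10,0,0],
    [-10,0,0],
    [-10,0,0],
    [-8,0,0],
    [-6,0,0],
    [0,0,0]
  ],
  "delta_rot": [
    [0,0,0],
    [0,0,0],
    [0,0,0],
    [0,0,0],
    [0,0,0],
    [0,0,0],
    [0,0,0]
  ],
  "grip": [0,0,0,0,0,0,0]
}}

```text
time_s: 8.68
tcp_pos: [0.5312, 0.1136, 0.0355]
ee_rot: [[-0.993, -0.121, 0.002], [-0.121, 0.993, 0.001], [-0.002, 0.0, -1.0]]
wrist_force: [-0.2, -0.7, 0.0]
gripper_width: 0.009
gripper_force: 0.0
```

>>> {"op": "step_arm", "data": {
  "linear": [
    [-3,0,0],
    [-2,0,0],
    [-2,0,0],
    [0,0,0]
  ],
  "delta_rot": [
    [0,0,0],
    [0,0,0],
    [0,0,0],
    [0,0,0]
  ],
  "grip": [0,0,0,0]
}}

```text
time_s: 9.18
tcp_pos: [0.5348, 0.1137, 0.0352]
ee_rot: [[-0.993, -0.121, -0.005], [-0.121, 0.993, -0.002], [0.005, -0.001, -1.0]]
wrist_force: [-6.6, 1.3, 3.9]
gripper_width: 0.008
gripper_force: 3.5
```

>>> {"op": "step_arm", "data": {
  "linear": [
    [-2,0,0],
    [-2,0,0],
    [-1,0,0],
    [0,0,0]
  ],
  "delta_rot": [
    [0,0,0],
    [0,0,0],
    [0,0,0],
    [0,0,0]
  ],
  "grip": [0,0,0,0]
}}

```text
time_s: 9.68
tcp_pos: [0.5349, 0.1129, 0.0345]
ee_rot: [[-0.993, -0.12, -0.015], [-0.12, 0.993, -0.005], [0.015, -0.003, -1.0]]
wrist_force: [-16.8, 3.0, 9.8]
gripper_width: 0.003
gripper_force: 8.2
```

>>> {"op": "step_arm", "data": {
  "linear": [
    [10,0,0],
    [25,0,0],
    [0,0,-50],
    [0,0,-50],
    [0,0,-20],
    [8,-42,0],
    [8,-42,0],
    [8,-42,0],
    [10,-42,0],
    [10,-42,0]
  ],
  "delta_rot": [
    [0,0,0],
    [0,0,0],
    [0,0,0],
    [0,0,0],
    [0,0,0],
    [0,0,0],
    [0,0,0],
    [0,0,0],
    [0,0,0],
    [0,0,0]
  ],
  "grip": [0,0,0,0,0,0,0,0,0,0]
}}

```text
time_s: 10.92
tcp_pos: [0.4902, -0.1047, 0.1563]
ee_rot: [[-0.993, -0.122, 0.004], [-0.122, 0.993, -0.0], [-0.004, -0.001, -1.0]]
wrist_force: [-0.0, 1.2, -0.7]
gripper_width: 0.005
gripper_force: 0.0
```

```bash
python3 - <<'E'
from h import *
C={n:capture(n) for n in('scene','top')}
a=C['scene']['img'][240:320,260:360];b=C['top']['img'][150:230,160:260]
cv2.imwrite('pics/s3.png',cv2.resize(np.hstack([a,b])[:,:,::-1],None,fx=4,fy=4,interpolation=cv2.INTER_CUBIC))
print(sense()['tcp_pos'])
for n in C:
  for l,z in(('tray_front',.04),('timer_blue_start_top',.027)):
    for d in landmark_of(n,l)[:3]: print(l,n,round(d['score'],2),np.round(d['point']),np.round(atz(C[n],d['point'],z),3))
E
```

```text
[ 0.48950613 -0.10619881  0.15597722]
tray_front scene 0.52 [224. 172.] [ 0.384 -0.268  0.04 ]
timer_blue_start_top scene 0.56 [337. 248.] [0.426 0.137 0.027]
timer_blue_start_top scene 0.54 [308. 217.] [0.379 0.021 0.027]
timer_blue_start_top scene 0.5 [261. 183.] [ 0.34  -0.167  0.027]
timer_blue_start_top top 0.59 [346. 281.] [ 0.347 -0.162  0.027]
timer_blue_start_top top 0.56 [378. 227.] [ 0.464 -0.237  0.027]
```

View pics/s3.png

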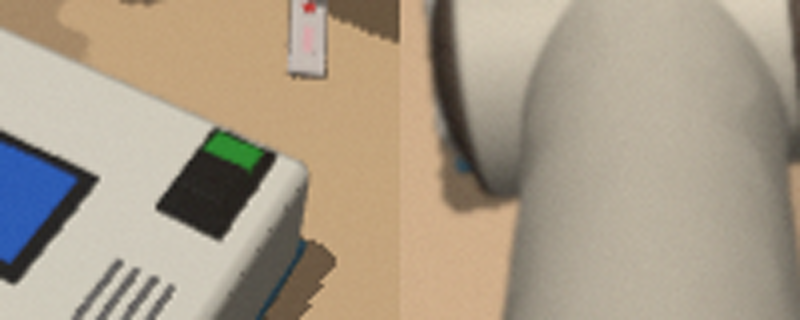

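The rocker is still on, and the case now hides the tray plate from the scene camera. Next I'll go above the key and check the tray from the top.

>>> {"op": "step_arm", "data": {
  "linear": [
    [14,-42,0],
    [14,-42,0],
    [14,-42,30],
    [0,0,40],
    [0,0,26],
    [0,0,0],
    [0,0,0]
  ],
  "delta_rot": [
    [0,0,0],
    [0,0,0],
    [0,0,0],
    [0,0,0],
    [0,0,0],
    [0,0,0],
    [0,0,0]
  ],
  "grip": [0,0,0,0,0,0,0]
}}

```text
time_s: 12.1
tcp_pos: [0.4641, -0.233, 0.0606]
ee_rot: [[-0.992, -0.123, 0.002], [-0.123, 0.992, -0.001], [-0.002, -0.001, -1.0]]
wrist_force: [0.5, -0.1, -0.3]
gripper_width: 0.007
gripper_force: 0.0
```

```bash
python3 - <<'E'
from h import *
C={n:capture(n) for n in('scene','top')}
a=C['scene']['img'][150:250,150:250];b=C['top']['img'][130:230,160:260]
cv2.imwrite('pics/s4.png',cv2.resize(np.hstack([a,b])[:,:,::-1],None,fx=4,fy=4,interpolation=cv2.INTER_CUBIC))
print(sense()['tcp_pos'])
for n in C:
  for l,z in(('tray_front',.04),('timer_blue_start_top',.027)):
    for d in landmark_of(n,l)[:3]: print(l,n,round(d['score'],2),np.round(d['point']),np.round(atz(C[n],d['point'],z),3))
E
```

```text
[ 0.46408859 -0.23311315  0.06101108]
tray_front scene 0.31 [227. 170.] [ 0.371 -0.271  0.04 ]
timer_blue_start_top scene 0.68 [316. 277.] [0.531 0.15  0.027]
timer_blue_start_top scene 0.65 [266. 182.] [ 0.33  -0.159  0.027]
timer_blue_start_top scene 0.35 [211. 196.] [ 0.476 -0.227  0.027]
tray_front top 0.62 [215. 190.] [0.547 0.119 0.04 ]
timer_blue_start_top top 0.58 [256. 266.] [0.381 0.029 0.027]
```

View pics/s4.png

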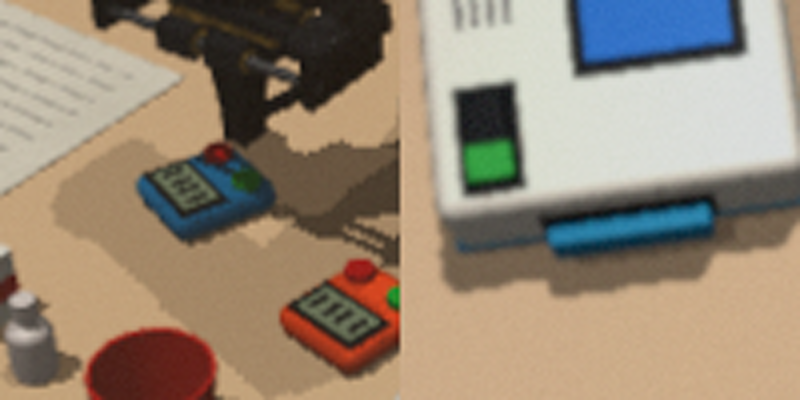

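The tray is home: its front is at (0.547,0.119), 45 mm further in, right half of the crop. The tip stands above the small timer's green key (left half), so I'll press.

>>> {"op": "step_arm", "data": {
  "linear": [
    [0,0,18],
    [0,0,12],
    [0,0,3],
    [0,0,2],
    [0,0,2],
    [0,0,1],
    [0,0,0]
  ],
  "delta_rot": [
    [0,0,0],
    [0,0,0],
    [0,0,0],
    [0,0,0],
    [0,0,0],
    [0,0,0],
    [0,0,0]
  ],
  "grip": [0,0,0,0,0,0,0]
}}

```text
time_s: 13.28
tcp_pos: [0.4623, -0.2333, 0.0232]
ee_rot: [[-0.993, -0.122, -0.001], [-0.122, 0.993, -0.0], [0.001, -0.0, -1.0]]
wrist_force: [-5.3, 2.5, 12.8]
gripper_width: 0.007
gripper_force: 6.4
```

The key is bottomed out: 12.8 N at z = 23.2 mm, 4 mm below its top. I'll release straight up.

>>> {"op": "step_arm", "data": {
  "linear": [
    [0,0,0],
    [0,0,-6],
    [0,0,-20],
    [0,0,-50],
    [0,0,-50],
    [0,0,0],
    [0,0,0]
  ],
  "delta_rot": [
    [0,0,0],
    [0,0,0],
    [0,0,0],
    [0,0,0],
    [0,0,0],
    [0,0,0],
    [0,0,0]
  ],
  "grip": [0,0,0,0,0,0,0]
}}

```text
time_s: 14.15
tcp_pos: [0.4625, -0.2332, 0.1473]
ee_rot: [[-0.993, -0.121, 0.0], [-0.121, 0.993, 0.0], [-0.001, 0.0, -1.0]]
wrist_force: [-0.9, -0.4, 0.0]
gripper_width: 0.004
gripper_force: 0.0
```

```bash
python3 - <<'E'
from h import *
C={n:capture(n) for n in('scene','top')}
a=C['scene']['img'][150:330,130:350]
save(C['scene'],'s5.png',(130,150,350,330),3)
print(sense()['tcp_pos'],sense()['wrist_force'])
for n in C:
  for l,z in(('tray_front',.04),('timer_blue',0),('timer_orange',0)):
    for d in landmark_of(n,l)[:3]: print(l,n,round(d['score'],2),np.round(d['point']),np.round(atz(C[n],d['point'],z),3))
E
```

```text
[ 0.46188348 -0.2331341   0.14618485] [ 0.24858568 -0.01968107 -0.03627639]
timer_blue scene 0.79 [201. 198.] [ 0.474 -0.27   0.   ]
timer_blue scene 0.74 [302. 219.] [ 0.366 -0.005  0.   ]
timer_blue scene 0.62 [267. 184.] [ 0.306 -0.176  0.   ]
timer_orange scene 0.94 [237. 236.] [ 0.523 -0.087  0.   ]
tray_front top 0.56 [220. 189.] [0.548 0.108 0.04 ]
timer_blue top 0.57 [381. 221.] [ 0.482 -0.251  0.   ]
```

View pics/s5.png

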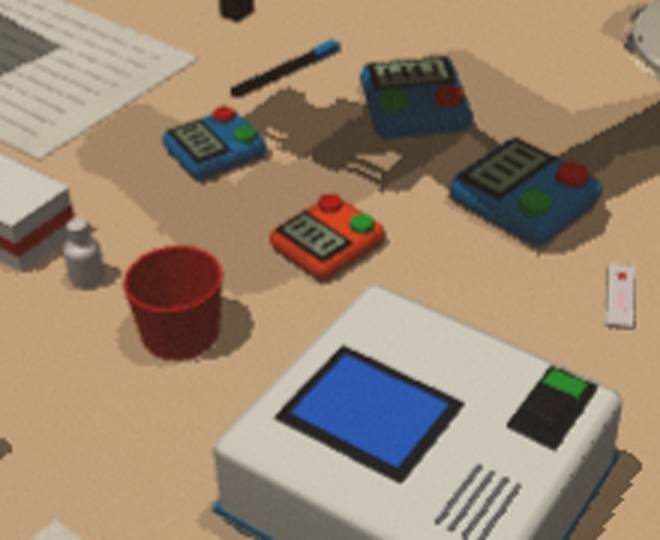

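The timers and bystanders are where they lay, the green key at crop (244,132) is up, the rocker is on and the tray is home. I'll hand it in.

```bash
python3 -c "
from station import finish_job;print(finish_job())"
```

```text
the job is handed in; nothing more can be done
None
```

The job is handed in, with no verdict returned: the reader is on, the tray is home, the small blue timer's green start key was pressed fully and released, and the final pictures show nothing else moved.

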